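Lock the torque adapter into its bayonet socket

ROBOT

A 6-joint arm with a two-finger parallel gripper is mounted at the origin on the work surface. World frame = base frame: x ahead of the robot, y to its left, z up, the work surface at z = 0. Lengths are in m, angles in rad, forces in N, time in s.
With the tool pointing down it reaches from about 0.25 to 0.725 m from the base axis. Payload 4 kg.
Tool frame: the origin (TCP) lies between the finger pads; the fingertips stand 11 mm ahead of it and the grasp point (between the pads) lies 8 mm behind it (bot.tip_extent is the distance from the TCP to the fingertips, in m); z points along the fingers, y is the line along which they close (so a half turn about z gives the same grasp; the last joint's range is limited). The gripper opens to 85 mm and grips with 20 to 120 N. Pads are 22 mm wide; open, the fingers measure 114 mm over their backs; the gripper's body (76 mm by 85 mm) begins 54 mm behind the grasp point. The pads swing forward as they close: fully open they stand 13 mm farther back than shut.
Start: joints at [1.343, 0.241, 0.005, 1.335, 0, 1.571], TCP at [0.113, 0.487, 0.242] pointing down, gripper open.
Joint ranges: [-2.72, 2.72], [-1.05, 1.87], [-1.09, 1.28], [-1.99, 2.15], [-1.42, 1.44], [-3.14, 3.14]. Speed limits (rad/s): [2.79, 2.79, 3.14, 3.14, 3.14, 3.14].

INTERFACE

Orientations are given as a unit quaternion [x, y, z, w].
In Python, from workcell import bot gives the robot as it stands. The module is installed in compiled form; this text tells all that it offers.
- The arm moves only by the tool drive_tool, never from a script. Its argument "rows" is a list of rows, each an object of numbers: "dx", "dy", "dz": the shift along the tool's x, y, z in units of 50 mm (1.0 is 50 mm); "wx", "wy", "wz": the turn, a rotation vector about the tool's x, y, z in units of 5 degrees (1.0 is 5 degrees); "hand": the finger opening in mm, from 0 to 85.4. A call has 1 to 20 rows; each row is the pose to reach, as a shift and turn from the pose commanded when the call began, along the tool's axes at that moment; what a row does not reach only later rows make up. A row lasts 1/10 s, in which the tool goes at most 50 mm and 8.59 degrees, less where a joint would pass 70% of its speed; a pose out of reach is approached as far as the arm can. A call with a gripper value outside its range is refused whole. The fingers move at their own pace and stop on an object; the grip force is fixed at half the most. Time passes only in rows, so rows that repeat a pose let the fingers close. It gives the time, the measured TCP pose, the force, the opening and the grip force at its end, in the units of the state.
- bot.get_obs(): the state, without advancing time (a new reading comes with each control period).
- bot.camera(name): name is "side" or "top" or "wrist"; returns the picture (384x512x3 uint8, red, green, blue); there is no depth.
- bot.get_calibration(name): a dict with "vfov" (degrees; the focal length in pixels is half the picture's height over the tangent of half this angle, whatever the lens; pixels are square), "cx", "cy" (the principal point, pixels), "origin" and "rotation" of the camera in the world; the wrist camera has in their place "mount" (4x4, takes a point from camera to tool coordinates, whose origin is the TCP and whose axes are the flange's). Camera axes: x right, y up, looking along -z (the intrinsics and any distortion apply to the point x, -y, -z); pixel columns grow to the right and rows downward; lengths in m; the calibration is good to about 2 mm. A picture is of the moment at which its call begins: read the wrist's pose just before it. get_calibration takes no time and is no camera call.
- bot.job_done(): hands the job in; it is judged then, once.
Trained networks look in the newest picture that a camera, given by its name, has taken for a name from the list of things; names that differ only in an ending like _2 or _b are one class to them, and where a whole thing is asked for, a point or a joint stands for the part that bears it (a point fixed in the world has none). Each returns a list of dicts, best first, with "score" (0 to 1); they miss things now and then, are a little off and sometimes report something else, mostly with a low value. They report only what shows in the picture. A call takes as long as a camera call.
- bot.look_for(camera, thing): "extent" ([centre column, centre row, width, height] in pixels, round what is visible of it).
- bot.outline_of(camera, thing): "region" (384x512 bool, what is visible of it) and "extent" ([centre column, centre row, width, height] in pixels, round what is visible of it).
The state is a dict: "clock": time; "joint_pos": joint angles; "joint_vel": joint speeds; "tau": joint torques, N m; "eef_pos": TCP position; "tool_rot": TCP orientation; "ft_force": force on the tool from outside, world axes, zero at the start; "ft_torque": the same for the moment, N m; "grip_width": finger opening in m; "grasp_force": force on a finger pad.
Only numpy, scipy, OpenCV 4.12 (cv2) and the standard library are available. Lean on these libraries where they do the work, as an engineer would, in place of code of your own. Each camera call takes 0.05 s, during which the arm holds its last target. There are 200 camera calls.

TASK

The chrome torque adapter is only half twisted into the bayonet socket: push its cross bar round with a finger, clockwise seen from above, until it is fully home against its stop. Then push the yellow keeper all the way in behind the adapter's ear, so that it cannot back out. Use the fingers only to push, not to grip the bar or the keeper, and leave the loose parts around the socket where they stand.

Things in the scene. Friction and masses are not known exactly. Their poses are not given: they have to be found in the camera images.
- socket: Bayonet socket bolted to the bench, fixed in a run: green cast base 170 x 200 mm (its x by y), 12 mm thick, dark steel barrel 72 mm across, 46 mm high. Origin on the bench on the barrel's axis, z up; the adapter turns about this axis. The keeper is on the base's -x, -y corner, between two 8 mm stop pins 55 mm high. A white line on the base runs out along +x.
- adapter (a joint): Turn of the chrome adapter, rad, growing clockwise seen from above. 0 = just entered, 1.571 = fully home at a hard stop: cross bar along the socket's y axis, ear along its -x axis, red line on the collar meeting the white line. Starts at 0.55 to 0.95. Stays where left; takes about 0.4 N m to turn (5 N at bar_a or bar_b). It turns but cannot be lifted.
- drive_top (a point): Centre of the adapter's top, on the socket's axis, 128 mm above the bench (the fixture's highest part): chrome body 52 mm across with a black square drive hole, on a collar 82 mm across that spans 46 to 58 mm above the bench.
- bar_a (a point): Point on the axis of one arm of the chrome cross bar, 80 mm from the socket's axis, 108 mm above the bench. The bar is round, 16 mm thick, level, straight through the socket's axis, free from 26 to 114 mm from the axis on each side. At home this arm points along the socket's +y. Site axes: y runs out along this arm, z up; clockwise turning moves this point along its +x.
- bar_b (a point): The same point on the opposite arm, 80 mm from the socket's axis, 108 mm above the bench. At home it points along the socket's -y. Site axes: y runs inwards to the socket's axis, z up; clockwise turning moves this point along its -x.
- ear_tip (a point): Outer end of the adapter's chrome ear (radial lug on the collar, 16 mm wide, 12 mm thick, reaching 62 mm from the axis, 46 to 58 mm above the bench). The keeper's nose goes in beside it.
- keeper (a joint): Swing of the yellow keeper about its upright pivot, rad, growing clockwise seen from above. 0 = fully out at its outer stop pin, 0.75 = fully in at its inner stop pin, along the socket's y axis with its nose behind the ear. Starts at 0 to 0.15. Stays where left; takes about 0.06 N m (1.5 N at the tab). Swung in too early, it is in the ear's way.
- keeper_pivot (a point): Axis of the keeper's upright pivot, 52 mm above the bench, at (-54, -76) mm in the socket's frame. The keeper is a flat yellow bar 14 mm wide, 46 to 58 mm above the bench, reaching 65 mm from here to its round nose. Site axes: y runs along the bar to the nose, z up; swinging in moves the nose along +x.
- thumb_tab (a point): Middle of the keeper's upright thumb tab, 44 mm from the pivot and 74 mm above the bench: a yellow plate 34 mm long along the bar, 10 mm thick, from 58 to 90 mm above the bench. Site axes as for keeper_pivot: push its -x face towards +x to swing the keeper in.
- grease_tin: Loose red grease tin shaped like an oil can, 68 mm across, 84 mm high, with a thin brass spout to 120 mm; origin under its centre, z up. Leave it alone.
- spline_stub: Loose rusty splined shaft stub standing upright, 50 mm across at the foot, 84 mm high; origin under its centre, z up. Leave it alone.
- shim_1: Loose brass shim ring lying flat, 60 mm outside, 44 mm inside, 5 mm thick; origin under its centre. Leave it alone.
- shim_2: Second brass shim ring, the same. Leave it alone.

How it is judged:
On the way, in this order (a step that is already met when the one before it is completed fails the run):
1. the adapter is turned fully home while the keeper is still out (value of joint adapter above 1.5 rad and value of joint keeper below 0.6 rad), for 0.2 s.
2. the keeper is pushed in behind the ear (value of joint keeper above 0.65 rad and value of joint adapter above 1.5 rad), for 0.2 s.
At the end, for the whole second after the job is handed in: The adapter is within 0.07 rad (4 degrees) of its stop at 1.571 rad, the keeper within 0.10 rad (6 degrees) of its inner stop at 0.75 rad, both at rest, and every loose part is within 15 mm of where it stood (all of step 2 and velocity of joint adapter between -0.05 and 0.05 rad/s and velocity of joint keeper between -0.05 and 0.05 rad/s and distance of each of grease_tin, spline_stub, shim_1, shim_2 from where it was at the start of the episode below 0.015 m); the robot touches nothing.
It fails at once if the cross bar is gripped (squeezed from both sides) ((contact force between the fingers and adapter_c1 above 4 N and contact force between the fingers and adapter_c2 above 4 N) or (contact force between the fingers and adapter_c3 above 4 N and contact force between the fingers and adapter_c4 above 4 N)).
It fails at once if the keeper's tab is gripped (squeezed from both sides) (contact force between the fingers and keeper_c2 above 4 N and contact force between the fingers and keeper_c3 above 4 N).
It fails at once if a loose part is lifted, carried or knocked more than 15 mm away (distance of any of grease_tin, spline_stub, shim_1, shim_2 from where it was at the start of the episode above 0.015 m).
It fails at once if the grease tin or the spline stub is tipped over (angle between any of grease_tin, spline_stub's own z axis and vertical above 0.4 rad).
It fails at once if the cross bar or the keeper is pushed with the arm or the gripper's body instead of a finger (contact force between the arm and adapter_c1 above 8 N or contact force between the arm and adapter_c2 above 8 N or contact force between the arm and adapter_c3 above 8 N or contact force between the arm and adapter_c4 above 8 N or contact force between the arm and keeper_c1 above 8 N or contact force between the arm and keeper_c2 above 8 N or contact force between the arm and keeper_c3 above 8 N).
It also fails if it takes over 48 s, if anything falls off the work surface, if the arm or the gripper's body presses on something with over 40 N, if the wrist force passes 120 N, or if a joint passes its speed limit or range.

## Working session

There is one attempt and no reset: what is moved stays moved. The work goes in short steps, Python scripts to look and compute and a tool call to move; the robot and the scene stay as the last step left them, time stands still between calls to the robot, and variables do not carry over. Pictures are saved under pics/ and viewed, at most 10 in all, crops included, and the job is handed in when it is done.

Besides the shell and the picture viewer there is one more tool, called after ">>>" as name([rows], argument=value, ...), one row to a line, values as JSON. drive_tool: Moves the arm, as the interface text tells. Its arguments: {"type":"object","properties":{"rows":{"type":"array","items":{"type":"object","properties":{"dx":{"type":"number"},"dy":{"type":"number"},"dz":{"type":"number"},"wx":{"type":"number"},"wy":{"type":"number"},"wz":{"type":"number"},"hand":{"type":"number"}}}}},"required":["rows"]}

```bash
mkdir -p pics; cat > h.py <<'E'
import numpy as np,cv2
from workcell import bot
from scipy.spatial.transform import Rotation as R
def snap(n,f):
    o=bot.get_obs(); im=bot.camera(n); cv2.imwrite('pics/'+f,im[:,:,::-1]); return im,o
def cam(n,o=None):
    c=bot.get_calibration(n)
    if 'mount' in c:
        o=o or bot.get_obs(); M=np.eye(4); M[:3,:3]=R.from_quat(o['tool_rot']).as_matrix(); M[:3,3]=o['eef_pos']
        T=M@np.array(c['mount']); return c,T[:3,3],T[:3,:3]
    r=np.array(c['rotation'],float)
    if r.shape!=(3,3): r=R.from_quat(r).as_matrix()
    return c,np.array(c['origin']),r
def ray(n,u,v,o=None):
    c,p,r=cam(n,o); f=192/np.tan(np.radians(c['vfov'])/2)
    d=r@np.array([(u-c['cx'])/f,-(v-c['cy'])/f,-1.]); return p,d/np.linalg.norm(d)
def atz(n,u,v,z,o=None):
    p,d=ray(n,u,v,o); return p+d*(z-p[2])/d[2]
def proj(n,P,o=None):
    c,p,r=cam(n,o); f=192/np.tan(np.radians(c['vfov'])/2)
    q=(np.array(P)-p)@r; return np.array([c['cx']-f*q[...,0]/q[...,2],c['cy']+f*q[...,1]/q[...,2]]).T
E
python3 - <<'E'
from h import *
a,_=snap('top','t0.png');b,_=snap('side','s0.png')
for n in('top','side','wrist'):
    print(n,bot.get_calibration(n))
for n in('top','side'):
  for t in('socket','drive_top','bar_a','ear_tip','thumb_tab','keeper_pivot','grease_tin','spline_stub','shim_1'):
    print(n,t,[(round(d['score'],2),np.round(d['extent'])) for d in bot.look_for(n,t)[:2]])
o=bot.get_obs();print(o['eef_pos'],o['tool_rot'],o['clock'])
cv2.imwrite('pics/ts.png',cv2.resize(np.vstack([a,b])[:,:,::-1],None,fx=.78,fy=.78))
E
```

```text
top {'vfov': 44.27066831696941, 'cx': 254.1172426340275, 'cy': 190.05773416713933, 'origin': array([0.54908444, 0.03139352, 1.01732981]), 'rotation': array([ 0.02064888, -0.02961592, -0.7003141 ,  0.71292123])}
side {'vfov': 43.56101051876544, 'cx': 258.7465178697192, 'cy': 187.79634717288386, 'origin': array([ 0.32579345, -0.56684361,  0.7516982 ]), 'rotation': array([ 0.37896422, -0.08688772, -0.19629789,  0.90016875])}
wrist {'vfov': 60.935621499011766, 'cx': 255.524776227876, 'cy': 190.70790583939228, 'mount': array([[-1.07469054e-04,  9.62047807e-01,  2.72880937e-01,
         6.95517768e-02],
       [ 9.99999449e-01,  3.88438563e-04, -9.75617703e-04,
         1.04840528e-03],
       [-1.04458835e-03,  2.72880681e-01, -9.62047318e-01,
        -1.31676530e-01],
       [ 0.00000000e+00,  0.00000000e+00,  0.00000000e+00,
         1.00000000e+00]])}
top socket [(0.7, array([310., 216., 103.,  96.]))]
top drive_top [(0.94, array([317., 215.,  78.,  90.]))]
top bar_a [(0.94, array([316., 214.,  78.,  90.]))]
top ear_tip [(0.56, array([316., 215.,  80.,  95.]))]
top thumb_tab [(0.86, ar
[... 374 characters left out ...]
8.]))]
side socket [(0.69, array([367., 266.,  41.,  58.])), (0.57, array([274., 282., 129., 118.]))]
side drive_top [(0.82, array([273., 259., 130.,  67.]))]
side bar_a [(0.96, array([272., 256., 131.,  68.]))]
side ear_tip [(0.93, array([274., 259., 131.,  69.]))]
side thumb_tab [(0.92, array([251., 299.,  41.,  34.]))]
side keeper_pivot [(0.95, array([250., 300.,  45.,  35.]))]
side grease_tin [(0.74, array([368., 265.,  43.,  54.]))]
side spline_stub [(0.93, array([341., 336.,  32.,  47.]))]
side shim_1 [(0.78, array([319., 220.,  24.,  22.])), (0.59, array([206., 227.,  23.,  18.]))]
[0.11290734 0.48708264 0.24232825] [ 1.13657787e-01  9.93519958e-01  1.07335275e-05 -1.10087815e-06] 1.0
```

View pics/t0.png

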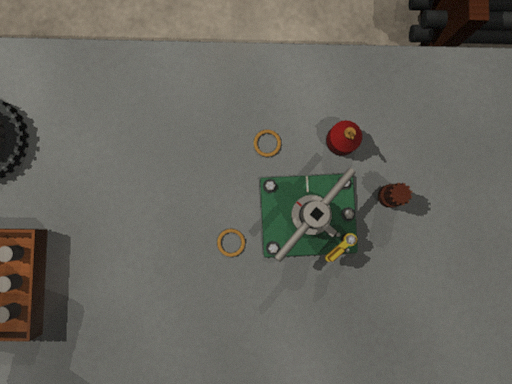

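View pics/s0.png

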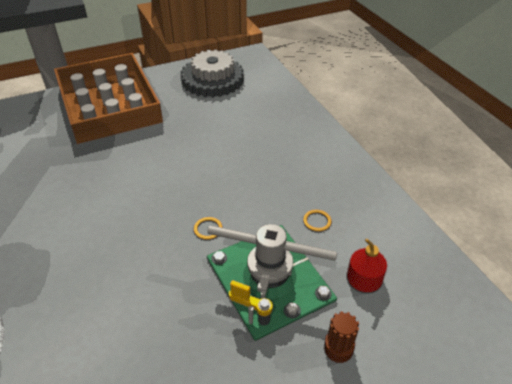

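The top view shows the socket at about (317,213), with the bar running from (278,258) to (352,172). The white line points up the image, and the keeper's pivot is at (350,240) with its nose at (328,260). The tin is at (346,140) and the stub at (394,196). The side view agrees, with the drive hole at (271,236).

```bash
python3 - <<'E'
from h import *
def tri(a,b):
    p,d=ray('top',*a);q,e=ray('side',*b)
    s=np.linalg.lstsq(np.c_[d,-e],q-p,rcond=None)[0];A=p+d*s[0];B=q+e*s[1];return (A+B)/2,np.linalg.norm(A-B)
print('drive',tri((317,213),(271,236)),'tinspout',tri((350,132),(371,243)))
print('bar a/b ends',tri((279,257),(211,231)),tri((352,173),(334,255)),'pivot',tri((350,239),(265,303)))
for n,u in(('drive z128',(317,213,.128)),('ba',(279,257,.108)),('bb',(352,173,.108)),('c1',(260,178,.012)),('c2',(355,174,.012)),('c3',(357,256,.012)),('c4',(263,257,.012)),('piv',(350,239,.06)),('nose',(329,259,.06)),('tin',(345,138,.08)),('stub',(396,194,.084))):
    print(n,atz('top',*u).round(3))
E
```

```text
drive (array([ 0.57080248, -0.09899858,  0.12400609]), np.float64(0.0013500619579436708)) tinspout (array([ 0.73249588, -0.16668043,  0.09889478]), np.float64(0.0009225195595670832))
bar a/b ends (array([ 0.48625693, -0.02972372,  0.10409832]), np.float64(0.0002284933158429519)) (array([ 0.65180284, -0.16922506,  0.11071029]), np.float64(0.003236758175914942)) pivot (array([ 0.52242748, -0.17632525,  0.05979016]), np.float64(0.0017343753397032965))
drive z128 [ 0.571 -0.099  0.128]
ba [ 0.486 -0.029  0.108]
bb [ 0.651 -0.169  0.108]
c1 [0.647 0.007 0.012]
c2 [ 0.659 -0.197  0.012]
c3 [ 0.485 -0.201  0.012]
c4 [ 0.479 -0.002  0.012]
piv [ 0.522 -0.176  0.06 ]
nose [ 0.481 -0.134  0.06 ]
tin [ 0.724 -0.161  0.08 ]
stub [ 0.613 -0.262  0.084]
```

>>> drive_tool([
  {"dx": -4.9, "dy": -4.65, "wz": 2.7, "hand": 0},
  {"dx": -4.9, "dy": -4.65, "wz": 2.7, "hand": 0},
  {"dx": -4.9, "dy": -4.65, "wz": 2.7, "hand": 0},
  {"dx": -4.9, "dy": -4.65, "wz": 2.7, "hand": 0},
  {"dx": -4.9, "dy": -4.65, "wz": 2.7, "hand": 0},
  {"dx": -4.9, "dy": -4.65, "wz": 2.7, "hand": 0},
  {"dx": -9.76, "dy": -9.33, "wz": 5.4, "hand": 0},
  {"dx": -9.76, "dy": -9.33, "wz": 5.4, "hand": 0},
  {"dx": -9.76, "dy": -9.33, "wz": 5.4, "hand": 0},
  {"dx": -9.76, "dy": -9.33, "wz": 5.4, "hand": 0},
  {"dx": -9.76, "dy": -9.33, "wz": 5.4, "hand": 0},
  {"dx": -9.76, "dy": -9.33, "wz": 5.4, "hand": 0},
  {"dx": -9.76, "dy": -9.33, "wz": 5.4, "hand": 0},
  {"dx": -9.76, "dy": -9.33, "wz": 5.4, "hand": 0},
  {"dx": -9.76, "dy": -9.33, "wz": 5.4, "hand": 0},
  {"dx": -9.76, "dy": -9.33, "wz": 5.4, "hand": 0},
  {"dx": -9.76, "dy": -9.33, "wz": 5.4, "hand": 0},
  {"dx": -9.76, "dy": -9.33, "wz": 5.4, "hand": 0},
])

```text
invalid input at $.rows[0]: expected keys dx, dy, dz, wx, wy, wz, hand
```

```bash
cat > w.py <<'E'
from h import *
import sys
im,o=snap('wrist',sys.argv[1])
print(o['clock'],o['eef_pos'].round(4),R.from_quat(o['tool_rot']).as_matrix()[:,0].round(3),o['grip_width'],o['ft_force'].round(1))
E
python3 w.py w1.png
python3 - <<'E'
from h import *
C=np.array([.570,-.099]);yaw=.05
im=cv2.imread('pics/w1.png');y=np.array([-np.sin(yaw),np.cos(yaw)]);x=np.array([y[1],-y[0]])
P=[[*C,.128],[*(C+.114*np.array([-.766,.643])),.108],[*(C-.054*x-.076*y),.058]]
uv=proj('wrist',P);print(uv)
for u in uv: cv2.circle(im,tuple(int(k) for k in u),3,(255,0,255),1)
cv2.imwrite('pics/w1b.png',im)
E
```

```text
1.0 [0.1129 0.4871 0.2423] [-0.974  0.226  0.   ] 0.0855848331391779 [-0.8  0.4 -0.5]
[[-115.30410207  630.08549037]
 [ -81.3421486   555.91635809]
 [-129.97492959  541.42565437]]
```

View pics/w1b.png

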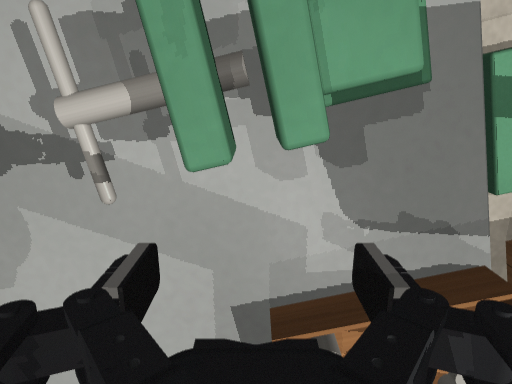

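The move was refused because every key is required, so this picture is still the start view, with green vise-like jaws off in the tool's +x direction. I'll resend with all keys.

>>> drive_tool([
  {"dx": -4.9, "dy": -4.65, "dz": 0, "wx": 0, "wy": 0, "wz": 2.7, "hand": 0},
  {"dx": -4.9, "dy": -4.65, "dz": 0, "wx": 0, "wy": 0, "wz": 2.7, "hand": 0},
  {"dx": -4.9, "dy": -4.65, "dz": 0, "wx": 0, "wy": 0, "wz": 2.7, "hand": 0},
  {"dx": -4.9, "dy": -4.65, "dz": 0, "wx": 0, "wy": 0, "wz": 2.7, "hand": 0},
  {"dx": -4.9, "dy": -4.65, "dz": 0, "wx": 0, "wy": 0, "wz": 2.7, "hand": 0},
  {"dx": -4.9, "dy": -4.65, "dz": 0, "wx": 0, "wy": 0, "wz": 2.7, "hand": 0},
  {"dx": -9.76, "dy": -9.33, "dz": 0, "wx": 0, "wy": 0, "wz": 5.4, "hand": 0},
  {"dx": -9.76, "dy": -9.33, "dz": 0, "wx": 0, "wy": 0, "wz": 5.4, "hand": 0},
  {"dx": -9.76, "dy": -9.33, "dz": 0, "wx": 0, "wy": 0, "wz": 5.4, "hand": 0},
  {"dx": -9.76, "dy": -9.33, "dz": 0, "wx": 0, "wy": 0, "wz": 5.4, "hand": 0},
  {"dx": -9.76, "dy": -9.33, "dz": 0, "wx": 0, "wy": 0, "wz": 5.4, "hand": 0},
  {"dx": -9.76, "dy": -9.33, "dz": 0, "wx": 0, "wy": 0, "wz": 5.4, "hand": 0},
  {"dx": -9.76, "dy": -9.33, "dz": 0, "wx": 0, "wy": 0, "wz": 5.4, "hand": 0},
  {"dx": -9.76, "dy": -9.33, "dz": 0, "wx": 0, "wy": 0, "wz": 5.4, "hand": 0},
  {"dx": -9.76, "dy": -9.33, "dz": 0, "wx": 0, "wy": 0, "wz": 5.4, "hand": 0},
  {"dx": -9.76, "dy": -9.33, "dz": 0, "wx": 0, "wy": 0, "wz": 5.4, "hand": 0},
  {"dx": -9.76, "dy": -9.33, "dz": 0, "wx": 0, "wy": 0, "wz": 5.4, "hand": 0},
])

```text
clock: 2.75
eef_pos: [0.4823, -0.0768, 0.2422]
tool_rot: [0.342, 0.94, 0.0, -0.0]
ft_force: [-0.1, 0.7, 0.3]
grip_width: -0.0004
grasp_force: 0.0
```

```bash
python3 w.py w2.png
python3 - <<'E'
from h import *
C=np.array([.570,-.099]);yaw=.05
im=cv2.imread('pics/w2.png');y=np.array([-np.sin(yaw),np.cos(yaw)]);x=np.array([y[1],-y[0]])
P=[[*C,.128],[*(C+.114*np.array([-.766,.643])),.108],[*(C-.054*x-.076*y),.058]]
uv=proj('wrist',P);print(uv)
for u in uv: cv2.circle(im,tuple(int(k) for k in u),3,(255,0,255),1)
cv2.imwrite('pics/w2b.png',im)
E
```

```text
2.75 [ 0.4823 -0.0768  0.2422] [-0.766  0.643  0.001] -0.00041700879665993395 [-0.1  0.7  0.3]
[[300.29897316 283.16990221]
 [302.33233172 146.13679865]
 [204.61593169 257.54956114]]
```

View pics/w2b.png

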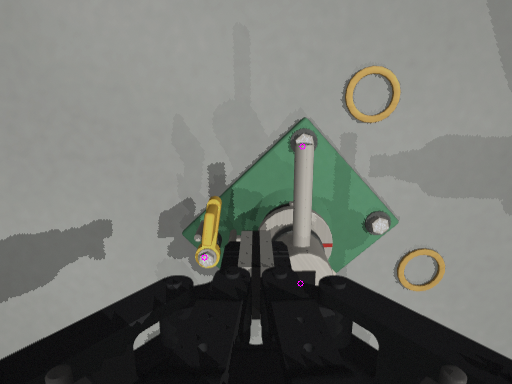

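The wrist view matches the estimate: bar end at (303,143), pivot at (205,258), fingertips at (257,240) beside the bar. I'll descend and then push along an arc.

>>> drive_tool([
  {"dx": 0, "dy": 0, "dz": 0.7, "wx": 0, "wy": 0, "wz": 0, "hand": 0},
  {"dx": 0, "dy": 0, "dz": 1.4, "wx": 0, "wy": 0, "wz": 0, "hand": 0},
  {"dx": 0, "dy": 0, "dz": 2.0, "wx": 0, "wy": 0, "wz": 0, "hand": 0},
  {"dx": 0, "dy": 0, "dz": 2.4, "wx": 0, "wy": 0, "wz": 0, "hand": 0},
  {"dx": 0, "dy": 0, "dz": 2.7, "wx": 0, "wy": 0, "wz": 0, "hand": 0},
  {"dx": 0, "dy": 0, "dz": 2.7, "wx": 0, "wy": 0, "wz": 0, "hand": 0},
  {"dx": 0, "dy": 0, "dz": 2.7, "wx": 0, "wy": 0, "wz": 0, "hand": 0},
])

```text
clock: 3.5
eef_pos: [0.4829, -0.0768, 0.1079]
tool_rot: [0.342, 0.94, 0.0, 0.0]
ft_force: [-0.1, -0.5, 0.6]
grip_width: -0.0
grasp_force: 0.0
```

>>> drive_tool([
  {"dx": 0, "dy": 0.1, "dz": 0, "wx": 0, "wy": 0, "wz": 0, "hand": 0},
  {"dx": 0, "dy": 0.2, "dz": 0, "wx": 0, "wy": 0, "wz": 0, "hand": 0},
  {"dx": 0, "dy": 0.27, "dz": 0, "wx": 0, "wy": 0, "wz": 0, "hand": 0},
  {"dx": 0, "dy": 0.34, "dz": 0, "wx": 0, "wy": 0, "wz": 0, "hand": 0},
  {"dx": 0.02, "dy": 0.44, "dz": 0, "wx": 0, "wy": 0, "wz": 0.7, "hand": 0},
  {"dx": 0.04, "dy": 0.54, "dz": 0, "wx": 0, "wy": 0, "wz": 1.4, "hand": 0},
  {"dx": 0.05, "dy": 0.63, "dz": 0, "wx": 0, "wy": 0, "wz": 2, "hand": 0},
  {"dx": 0.06, "dy": 0.73, "dz": 0, "wx": 0, "wy": 0, "wz": 2.7, "hand": 0},
  {"dx": 0.06, "dy": 0.83, "dz": 0, "wx": 0, "wy": 0, "wz": 3.4, "hand": 0},
  {"dx": 0.06, "dy": 0.92, "dz": 0, "wx": 0, "wy": 0, "wz": 4, "hand": 0},
  {"dx": 0.05, "dy": 1.02, "dz": 0, "wx": 0, "wy": 0, "wz": 4.7, "hand": 0},
  {"dx": 0.03, "dy": 1.12, "dz": 0, "wx": 0, "wy": 0, "wz": 5.4, "hand": 0},
  {"dx": 0.01, "dy": 1.21, "dz": 0, "wx": 0, "wy": 0, "wz": 6, "hand": 0},
  {"dx": -0.02, "dy": 1.3, "dz": 0, "wx": 0, "wy": 0, "wz": 6.7, "hand": 0},
  {"dx": -0.05, "dy": 1.4, "dz": 0, "wx": 0, "wy": 0, "wz": 7.4, "hand": 0},
  {"dx": -0.09, "dy": 1.49, "dz": 0, "wx": 0, "wy": 0, "wz": 8, "hand": 0},
  {"dx": -0.09, "dy": 1.49, "dz": 0, "wx": 0, "wy": 0, "wz": 8, "hand": 0},
])

```text
clock: 5.2
eef_pos: [0.5336, -0.0236, 0.1072]
tool_rot: [0.643, 0.766, -0.001, -0.001]
ft_force: [-3.3, -1.6, 2.0]
grip_width: 0.0001
grasp_force: 1.7
```

```bash
python3 w.py w3.png; python3 - <<'E'
from h import *
snap('top','t3.png'); im=cv2.imread('pics/t3.png')[120:290,210:420]
cv2.imwrite('pics/t3c.png',cv2.resize(im,None,fx=3,fy=3,interpolation=2))
E
```

```text
5.2 [ 0.5336 -0.0236  0.1072] [-0.173  0.985 -0.001] 0.00014130767640609885 [-3.3 -1.6  2. ]
```

View pics/w3.png

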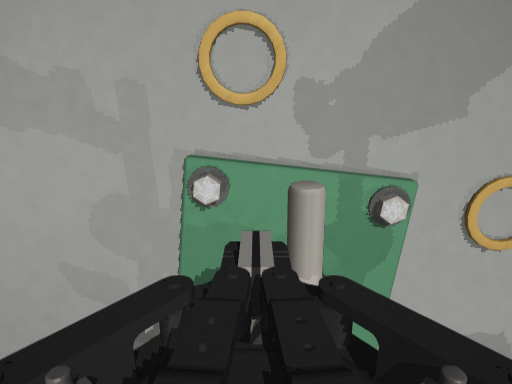

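The finger is in contact at about (285,240), the bar end at (307,190), with about 6° left judging by the base edge. I'll push on gently.

>>> drive_tool([
  {"dx": 0.01, "dy": 0.06, "dz": 0, "wx": 0, "wy": 0, "wz": 0.4, "hand": 0},
  {"dx": 0.03, "dy": 0.115, "dz": 0, "wx": 0, "wy": 0, "wz": 0.8, "hand": 0},
  {"dx": 0.03, "dy": 0.14, "dz": 0, "wx": 0, "wy": 0, "wz": 1.0, "hand": 0},
  {"dx": 0.03, "dy": 0.17, "dz": 0, "wx": 0, "wy": 0, "wz": 1.2, "hand": 0},
  {"dx": 0.03, "dy": 0.17, "dz": 0, "wx": 0, "wy": 0, "wz": 1.2, "hand": 0},
])

```text
clock: 5.8
eef_pos: [0.5418, -0.0202, 0.1072]
tool_rot: [0.682, 0.731, -0.0, -0.001]
ft_force: [-4.6, -0.8, 2.8]
grip_width: 0.0001
grasp_force: 2.5
```

>>> drive_tool([
  {"dx": 0, "dy": 0.02, "dz": 0, "wx": 0, "wy": 0, "wz": 0.1, "hand": 0},
  {"dx": 0, "dy": 0.04, "dz": 0, "wx": 0, "wy": 0, "wz": 0.2, "hand": 0},
  {"dx": 0, "dy": 0.05, "dz": 0, "wx": 0, "wy": 0, "wz": 0.2, "hand": 0},
  {"dx": 0, "dy": 0.05, "dz": 0, "wx": 0, "wy": 0, "wz": 0.2, "hand": 0},
])

```text
clock: 6.2
eef_pos: [0.5429, -0.0198, 0.1072]
tool_rot: [0.688, 0.725, -0.001, -0.002]
ft_force: [-7.6, 1.1, 6.3]
grip_width: -0.0001
grasp_force: 4.3
```

>>> drive_tool([
  {"dx": 0, "dy": 0.04, "dz": 0, "wx": 0, "wy": 0, "wz": 0, "hand": 0},
  {"dx": 0, "dy": 0.07, "dz": 0, "wx": 0, "wy": 0, "wz": 0, "hand": 0},
  {"dx": 0, "dy": 0.07, "dz": 0, "wx": 0, "wy": 0, "wz": 0, "hand": 0},
  {"dx": 0, "dy": 0.07, "dz": 0, "wx": 0, "wy": 0, "wz": 0, "hand": 0},
])

```text
clock: 6.6
eef_pos: [0.5431, -0.0198, 0.1072]
tool_rot: [0.688, 0.725, -0.003, -0.004]
ft_force: [-17.4, -0.6, 12.7]
grip_width: -0.0003
grasp_force: 8.6
```

```bash
python3 - <<'E'
from h import *
snap('top','t4.png'); im=cv2.imread('pics/t4.png')[130:280,220:420]
cv2.imwrite('pics/t4c.png',cv2.resize(im,None,fx=3.5,fy=3.5,interpolation=2))
E
```

```text
(no output)
```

View pics/t4c.png

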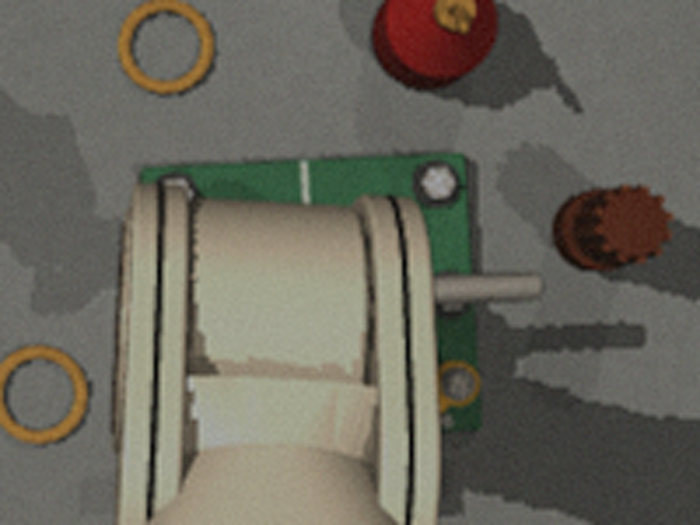

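Force rose to 17 N with no movement, and the bar lies parallel to the base's edge at (440–540, 290), so the adapter is home. Next I'll back off, rise, and go behind the keeper's tab with the tool turned 50°.

>>> drive_tool([
  {"dx": 0, "dy": -0.25, "dz": 0, "wx": 0, "wy": 0, "wz": 0, "hand": 0},
  {"dx": 0, "dy": -0.5, "dz": 0, "wx": 0, "wy": 0, "wz": 0, "hand": 0},
  {"dx": 0, "dy": -0.5, "dz": -0.8, "wx": 0, "wy": 0, "wz": 0, "hand": 0},
  {"dx": 0, "dy": -0.5, "dz": -1.6, "wx": 0, "wy": 0, "wz": 0, "hand": 0},
  {"dx": 0, "dy": -0.7, "dz": -2.4, "wx": 0, "wy": 0, "wz": 0, "hand": 0},
  {"dx": -0.7, "dy": -1, "dz": -2.7, "wx": 0, "wy": 0, "wz": 1.7, "hand": 0},
  {"dx": -1.4, "dy": -1.4, "dz": -2.7, "wx": 0, "wy": 0, "wz": 3.4, "hand": 0},
  {"dx": -2.1, "dy": -1.67, "dz": -2.7, "wx": 0, "wy": 0, "wz": 5, "hand": 0},
  {"dx": -2.84, "dy": -1.67, "dz": -2.7, "wx": 0, "wy": 0, "wz": 6.6, "hand": 0},
  {"dx": -2.84, "dy": -1.67, "dz": -2.7, "wx": 0, "wy": 0, "wz": 8.2, "hand": 0},
  {"dx": -2.84, "dy": -1.67, "dz": -2.7, "wx": 0, "wy": 0, "wz": 10, "hand": 0},
  {"dx": -2.84, "dy": -1.67, "dz": -2.7, "wx": 0, "wy": 0, "wz": 10, "hand": 0},
  {"dx": -2.84, "dy": -1.67, "dz": -2.7, "wx": 0, "wy": 0, "wz": 10, "hand": 0},
])

```text
clock: 7.95
eef_pos: [0.4731, -0.1663, 0.2424]
tool_rot: [0.93, 0.368, 0.001, 0.0]
ft_force: [0.1, 0.1, 0.3]
grip_width: -0.0003
grasp_force: 0.0
```

```bash
python3 w.py w5.png; python3 - <<'E'
from h import *
im=cv2.imread('pics/w5.png');P=np.array([.520,-.1776]);k=np.radians(133);d=np.array([np.cos(k),np.sin(k)]);n=np.array([d[1],-d[0]])
Q=[[*(P+.044*d+a*.017*d+b*.005*n),.09] for a in(-1,1) for b in (-1,1)]+[[*P,.058],[.570,-.099,.128]]
for u in proj('wrist',Q): print(u.round()); cv2.circle(im,tuple(int(k) for k in u),2,(255,0,255),-1)
print(bot.get_obs()['joint_pos'].round(2))
cv2.imwrite('pics/w5b.png',im)
E
```

```text
7.95 [ 0.4731 -0.1663  0.2424] [0.73  0.684 0.001] -0.00026392485634054005 [0.1 0.1 0.3]
[272. 156.]
[272. 144.]
[233. 156.]
[233. 144.]
[298. 145.]
[282.  28.]
[-0.34  0.24  0.01  1.33  0.    2.05]
```

View pics/w5b.png

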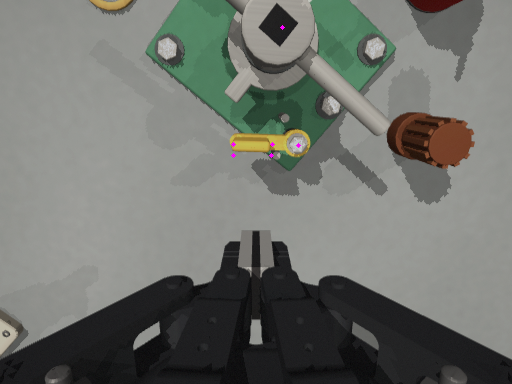

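The keeper tab spans about (232–270, 135–152), slightly ahead of the prediction. The ear is at (240,88) in its home direction, and the way in is clear. I'll descend and swing the keeper in along an arc.

>>> drive_tool([
  {"dx": 0, "dy": 0, "dz": 0.8, "wx": 0, "wy": 0, "wz": 0, "hand": 0},
  {"dx": 0, "dy": 0, "dz": 1.6, "wx": 0, "wy": 0, "wz": 0, "hand": 0},
  {"dx": 0, "dy": 0, "dz": 2.4, "wx": 0, "wy": 0, "wz": 0, "hand": 0},
  {"dx": 0, "dy": 0, "dz": 2.9, "wx": 0, "wy": 0, "wz": 0, "hand": 0},
  {"dx": 0, "dy": 0, "dz": 3.24, "wx": 0, "wy": 0, "wz": 0, "hand": 0},
  {"dx": 0, "dy": 0, "dz": 3.24, "wx": 0, "wy": 0, "wz": 0, "hand": 0},
  {"dx": 0, "dy": 0, "dz": 3.24, "wx": 0, "wy": 0, "wz": 0, "hand": 0},
])

```text
clock: 8.7
eef_pos: [0.4728, -0.166, 0.0806]
tool_rot: [0.93, 0.367, 0.0, 0.0]
ft_force: [0.6, -0.8, 0.7]
grip_width: 0.0003
grasp_force: 0.0
```

>>> drive_tool([
  {"dx": 0.1, "dy": -0.04, "dz": 0, "wx": 0, "wy": 0, "wz": 0, "hand": 0},
  {"dx": 0.2, "dy": -0.06, "dz": 0, "wx": 0, "wy": 0, "wz": 0, "hand": 0},
  {"dx": 0.3, "dy": -0.06, "dz": 0, "wx": 0, "wy": 0, "wz": 0, "hand": 0},
  {"dx": 0.37, "dy": -0.08, "dz": 0, "wx": 0, "wy": 0, "wz": 1, "hand": 0},
  {"dx": 0.45, "dy": -0.1, "dz": 0, "wx": 0, "wy": 0, "wz": 2, "hand": 0},
  {"dx": 0.53, "dy": -0.11, "dz": 0, "wx": 0, "wy": 0, "wz": 3, "hand": 0},
  {"dx": 0.61, "dy": -0.12, "dz": 0, "wx": 0, "wy": 0, "wz": 4, "hand": 0},
  {"dx": 0.69, "dy": -0.12, "dz": 0, "wx": 0, "wy": 0, "wz": 5, "hand": 0},
  {"dx": 0.76, "dy": -0.11, "dz": 0, "wx": 0, "wy": 0, "wz": 6, "hand": 0},
  {"dx": 0.81, "dy": -0.1, "dz": 0, "wx": 0, "wy": 0, "wz": 6.6, "hand": 0},
  {"dx": 0.81, "dy": -0.1, "dz": 0, "wx": 0, "wy": 0, "wz": 6.6, "hand": 0},
])

```text
clock: 9.8
eef_pos: [0.4991, -0.1348, 0.0807]
tool_rot: [0.996, 0.087, 0.0, 0.0]
ft_force: [-0.2, -0.3, 0.2]
grip_width: -0.0002
grasp_force: 0.1
```

```bash
python3 w.py w6.png
```

```text
9.8 [ 0.4991 -0.1348  0.0807] [0.985 0.174 0.001] -0.00018251364880267893 [-0.2 -0.3  0.2]
```

View pics/w6.png

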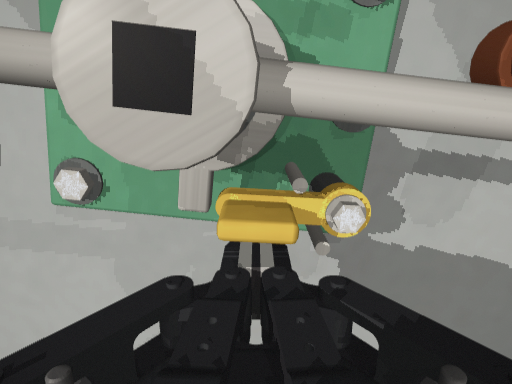

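The keeper lies nearly level from (345,215) to (220,205), about 6° short of the inner pin, with the finger just behind the tab. I'll push it the rest of the way.

>>> drive_tool([
  {"dx": 0.03, "dy": -0.01, "dz": 0, "wx": 0, "wy": 0, "wz": 0.4, "hand": 0},
  {"dx": 0.06, "dy": -0.02, "dz": 0, "wx": 0, "wy": 0, "wz": 0.8, "hand": 0},
  {"dx": 0.09, "dy": -0.03, "dz": 0, "wx": 0, "wy": 0, "wz": 1.2, "hand": 0},
  {"dx": 0.12, "dy": -0.03, "dz": 0, "wx": 0, "wy": 0, "wz": 1.4, "hand": 0},
  {"dx": 0.14, "dy": -0.03, "dz": 0, "wx": 0, "wy": 0, "wz": 1.4, "hand": 0},
  {"dx": 0.14, "dy": -0.03, "dz": 0, "wx": 0, "wy": 0, "wz": 1.4, "hand": 0},
])

```text
clock: 10.45
eef_pos: [0.5018, -0.1326, 0.0803]
tool_rot: [1.0, 0.026, -0.003, 0.0]
ft_force: [-9.0, -1.5, 7.1]
grip_width: -0.0
grasp_force: 4.7
```

>>> drive_tool([
  {"dx": 0.03, "dy": 0, "dz": 0, "wx": 0, "wy": 0, "wz": 0, "hand": 0},
  {"dx": 0.05, "dy": 0, "dz": 0, "wx": 0, "wy": 0, "wz": 0, "hand": 0},
  {"dx": 0.05, "dy": 0, "dz": 0, "wx": 0, "wy": 0, "wz": 0, "hand": 0},
])

```text
clock: 10.75
eef_pos: [0.5019, -0.1326, 0.0802]
tool_rot: [1.0, 0.026, -0.006, 0.0]
ft_force: [-14.7, -2.7, 10.4]
grip_width: 0.0003
grasp_force: 7.5
```

The keeper is at its stop too: 15 N and no movement. I'll back off, rise and check.

>>> drive_tool([
  {"dx": -0.2, "dy": 0, "dz": 0, "wx": 0, "wy": 0, "wz": 0, "hand": 0},
  {"dx": -0.5, "dy": 0, "dz": 0, "wx": 0, "wy": 0, "wz": 0, "hand": 0},
  {"dx": -0.6, "dy": 0, "dz": 0, "wx": 0, "wy": 0, "wz": 0, "hand": 0},
  {"dx": -0.6, "dy": 0, "dz": -0.8, "wx": 0, "wy": 0, "wz": 0, "hand": 0},
  {"dx": -0.6, "dy": 0, "dz": -1.6, "wx": 0, "wy": 0, "wz": 0, "hand": 0},
  {"dx": -0.6, "dy": 0, "dz": -2.4, "wx": 0, "wy": 0, "wz": 0, "hand": 0},
  {"dx": -0.6, "dy": 0, "dz": -3.2, "wx": 0, "wy": 0, "wz": 0, "hand": 0},
  {"dx": -0.6, "dy": 0, "dz": -3.5, "wx": 0, "wy": 0, "wz": 0, "hand": 0},
  {"dx": -0.6, "dy": 0, "dz": -3.5, "wx": 0, "wy": 0, "wz": 0, "hand": 0},
  {"dx": -0.6, "dy": 0, "dz": -3.5, "wx": 0, "wy": 0, "wz": 0, "hand": 0},
])

```text
clock: 11.75
eef_pos: [0.4779, -0.1336, 0.2549]
tool_rot: [1.0, 0.026, 0.0, -0.0]
ft_force: [-0.1, -0.2, -0.0]
grip_width: -0.0002
grasp_force: 0.0
```

```bash
python3 w.py w7.png
```

```text
11.75 [ 0.4779 -0.1336  0.2549] [0.999 0.052 0.   ] -0.0001660698923197071 [-0.1 -0.2 -0. ]
```

View pics/w7.png

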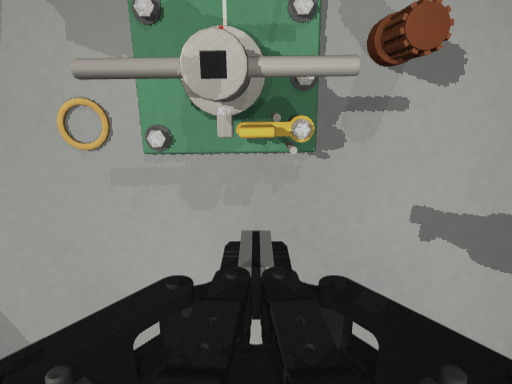

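The red line meets the white line at (222,25), and the bar runs along the socket's y axis. The keeper lies against its inner pin at (277,118) with its nose beside the ear at (225,128).

```bash
python3 -c "from workcell import bot; print(bot.job_done())"
```

```text
the job is handed in; nothing more can be done
None
```

I pushed the adapter round to its hard stop, then swung the keeper in behind the ear against its inner pin. The loose parts were left alone, and the job is handed in; it returned no verdict.

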